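# Set out the packing station

## Robot

A 6-joint arm with a two-finger parallel gripper is mounted at the origin on a cart in front of the work surface, level with it; the furniture and walls round the work are solid. World frame = base frame: x ahead of the robot, y to its left, z up, the work surface at z = 0. Lengths are in m, angles in degrees, forces in N, time in s.
With the tool pointing down it reaches from about 0.35 to 0.725 m from the base axis. Payload 4.3 kg.
Tool frame: the origin (TCP) lies on the centre line of the jaws, within the pads' length; the fingertips stand env.finger_overhang ahead of it and the grasp point (between the pads) lies 6 mm ahead of it (env.finger_overhang is the distance from the TCP to the fingertips, in m); x points along the fingers, y is the direction in which the jaws open and shut, and the axes are right-handed (so a half turn about x gives the same grasp; the last joint's range is limited). The gripper opens to 85 mm and grips with 20 to 120 N. Pads are 22 mm wide; open, the fingers measure 114 mm over their backs; the gripper's body (76 mm by 85 mm) begins 54 mm behind the grasp point. The pads swing forward as they close: fully open they stand 13 mm farther back than shut.
Start: joints at [-81.32, 21.618, 4.641, 73.018, 0, 83.68], TCP at [0.149, -0.555, 0.256] pointing down, gripper open.
Joint ranges: [-156.06, 156.06], [-48.1, 94.91], [-58.44, 69.94], [-101.28, 121.22], [-78.64, 73.56], [-180, 180]. Speed limits (degrees/s): [147.25, 147.25, 180, 180, 180, 180].

## Interface

Orientations are given as a 3x3 rotation matrix whose columns are the frame's x, y, z axes.
In Python, from rig import env, optics gives the robot as it stands.
- The arm moves only by the shell command python3 -m crank 'ROWS'. ROWS is JSON, a list of rows, each a list of 7 numbers: the finger opening in mm, from 0 to 85.4, then the shift along the tool's x, y, z in mm, then the turn, a rotation vector about the tool's x, y, z in rad. In form: [[jaw, tx, ty, tz, ax, ay, az], ...]. A call has exactly 10 rows; each row shifts and turns the commanded pose from where the row before left it, along the tool's axes as they then stand; what a row does not reach is not made up. A row lasts 1/12 s, in which the tool goes at most 41.7 mm and 7.16 degrees, less where a joint would pass 70% of its speed; a pose out of reach is approached as far as the arm can. A call with a gripper value outside its range is refused whole. The fingers move at their own pace and stop on an object; the grip force is fixed at half the most. Time passes only in rows, so rows that do not move let the fingers close, or fill a call up. It gives the time, the measured TCP pose, the force and the opening at its end, in the units of the state.
- env.get_state(): the state, without advancing time (a new reading comes with each control period).
- optics.snapshot(name): name is "scene" or "top" or "wrist"; returns a dict with "img" (384x512x3 uint8, red, green, blue), "vertical_fov" (degrees; the focal length in pixels is half the picture's height over the tangent of half this angle, whatever the lens; pixels are square), "cx", "cy" (the principal point, pixels), "extrinsics" (4x4, takes a point from camera to world coordinates). Camera axes: x right, y up, looking along -z (the intrinsics and any distortion apply to the point x, -y, -z); pixel columns grow to the right and rows downward; lengths in m; the calibration is good to about 2 mm. A picture is of the moment at which its call begins. There is no depth.
- env.sign_off(): hands the job in, once; it reports no verdict.
The state is a dict: "time_s": time; "joint_positions": joint angles; "joint_vel": joint speeds; "joint_efforts": joint torques, N m; "ee_pos": TCP position; "ee_rot": TCP orientation; "ft_force": force on the tool from outside, world axes, zero at the start; "torque": the same for the moment, N m; "opening": finger opening in m.
Only numpy, scipy, OpenCV 4.12 (cv2) and the standard library are available. Lean on these libraries where they do the work, as an engineer would, in place of code of your own. Each camera call takes 0.05 s, during which the arm holds its last target.

## Task

Set out the packing station: stack the small label roll centred on top of the large label roll, and put the small check weight centred on top of that as a paperweight. Stand the red-capped salt jar exactly midway between the white dish and the large label roll, and stand the kitchen timer upright exactly midway between the tape roll and the large label roll. Do not shift the white dish, the tape roll, the large label roll or the large check weight, and leave everything upright and released.

Things in the scene. Friction and masses are not known exactly. Their poses are not given: they have to be found in the camera images.
- masking_tape_center (a point): Plain tan roll of masking tape lying flat, a ring 96 mm across and 25 mm high; the point is the centre of the ring, half-way up (12.5 mm over the table). Stays where it is.
- dish_white_center (a point): Round white shallow dish, 96 mm across, 26 mm high; the point is on its axis, half-way up (13 mm over the table). Stays where it is.
- label_roll_1_center (a point): Large roll of white label paper standing on its flat end, 72 mm across, 50 mm high, flat top; the point is its centre, 25 mm over the table. Stays where it is. Tape roll, dish and large label roll stand at the corners of an equilateral triangle of 210 mm side (centre to centre), in any order.
- salt_jar_center (a point): Small upright clear salt jar with a red cap, round, 47 mm across, 97 mm high, 0.11 kg; the point is its centre, 48.5 mm above its foot; z points up. The only jar on the table.
- timer_center (a point): White kitchen timer standing upright on its edge: 21 mm thick (its x axis, the display faces -x of its own frame), 68 mm wide (its y axis), 66 mm high (z, up), 0.06 kg; the point is its centre, 33 mm above its foot.
- label_roll_2_center (a point): Small roll of white label paper standing on its flat end, 54 mm across, 32 mm high, 0.06 kg, flat top; the point is its centre, 16 mm above its foot; z points up.
- weight_2_center (a point): Small grey check weight: short cylinder with a knob on top, 32 mm across, 40 mm high with the knob, 0.2 kg; the point is its centre, 20 mm above its foot; z points up.
- weight_1_center (a point): Large grey check weight of the same shape, 43 mm across, 52 mm high, near the back edge; the point is 26 mm over the table. A bystander: not to be moved.
Things that resemble listed ones, but are neither listed nor needed, are in the scene too. What is shaped like the part that bears label_roll_2_center but green or turquoise is not meant.

How it is judged (in metres and radians):
At the end, for the whole second after the job is handed in: Salt jar upright within 15 mm of the middle between dish and large label roll; timer upright within 15 mm of the middle between tape roll and large label roll; small label roll flat on the large one and small weight upright on it, each centred to 12 mm; all released and at rest (horizontal distance between salt_jar_center and dish_white_center below 0.12 m and horizontal distance between each of salt_jar_center, timer_center and label_roll_1_center below 0.12 m and horizontal distance between salt_jar_center and masking_tape_center between 0.1669 and 0.1969 m and height (world z) of salt_jar_center between 0.0405 and 0.0565 m and angle between each of salt_jar_center, timer_center, label_roll_2_center, weight_2_center's own z axis and vertical below 0.12 rad and linear speed of each of salt_jar, timer, label_roll_2, weight_2 below 0.02 m/s and horizontal distance between timer_center and masking_tape_center below 0.12 m and horizontal distance between timer_center and dish_white_center between 0.1669 and 0.1969 m and height (world z) of timer_center between 0.025 and 0.041 m and horizontal distance between label_roll_2_center and label_roll_1_center below 0.012 m and height (world z) of label_roll_2_center between 0.058 and 0.074 m and horizontal distance between weight_2_center and label_roll_2_center below 0.012 m and height (world z) of weight_2_center between 0.094 and 0.11 m); the robot touches nothing.
It fails at once if the tape roll is shifted by more than 15 mm (distance of masking_tape_center from where it was at the start of the episode above 0.015 m).
It fails at once if the white dish is shifted by more than 15 mm (distance of dish_white_center from where it was at the start of the episode above 0.015 m).
It fails at once if the large label roll is shifted by more than 15 mm (distance of label_roll_1_center from where it was at the start of the episode above 0.015 m).
It fails at once if the large check weight is shifted by more than 15 mm (distance of weight_1_center from where it was at the start of the episode above 0.015 m).
It also fails if it takes over 112 s, if anything falls off the work surface, if the arm or the gripper's body presses on something with over 40 N, if the wrist force passes 120 N, or if a joint passes its speed limit or range.

## Working session

There is one attempt and no reset: what is moved stays moved. The work goes in short steps, Python scripts to look and compute and a shell command to move; the robot and the scene stay as the last step left them, time stands still between calls to the robot, and variables do not carry over. Pictures are saved under pics/ and viewed, and the job is handed in when it is done.

```bash
ls; mkdir -p pics
python3 - <<'E'
from rig import env, optics
import cv2,numpy as np
s=env.get_state(); print({k:np.round(v,4).tolist() for k,v in s.items()}); print(env.finger_overhang)
for n in ["scene","top","wrist"]:
    d=optics.snapshot(n); print(n,{k:(np.round(v,4).tolist()) for k,v in d.items() if k!="img"})
    cv2.imwrite(f"pics/{n}0.png",d["img"][:,:,::-1])
E
```

```text
pics
{'time_s': 0.0, 'joint_positions': [-81.3181, 21.6633, 4.562, 73.0187, 0.0005, 83.6809], 'joint_vel': [0.0263, -0.0309, 0.0041, 0.0681, 0.0666, 0.0419], 'joint_efforts': [0.0002, -46.3602, 26.9876, 0.0209, -0.0003, 0.0], 'ee_pos': [0.1488, -0.5548, 0.2553], 'ee_rot': [[-0.0003, 0.2588, -0.9659], [0.0021, -0.9659, -0.2588], [-1.0, -0.0021, -0.0002]], 'ft_force': [0.1433, -0.0429, -0.2259], 'torque': [0.0366, -0.0633, 0.0295], 'opening': 0.0851}
0.025
scene {'vertical_fov': 57.1733, 'cx': 255.5513, 'cy': 190.2071, 'extrinsics': [[0.6306, 0.4575, -0.6269, -0.1073], [-0.7759, 0.3532, -0.5227, -0.4958], [-0.0177, 0.8161, 0.5777, 0.6105], [0.0, 0.0, 0.0, 1.0]]}
top {'vertical_fov': 51.1426, 'cx': 250.4075, 'cy': 189.286, 'extrinsics': [[-0.0019, 0.9956, -0.0937, 0.3566], [-1.0, -0.0028, -0.0093, -0.0317], [-0.0095, 0.0936, 0.9956, 1.3188], [0.0, 0.0, 0.0, 1.0]]}
wrist {'vertical_fov': 69.4455, 'cx': 258.5672, 'cy': 195.274, 'extrinsics': [[0.2592, 0.9174, 0.3021, 0.2262], [-0.9658, 0.2472, 0.078, -0.5346], [-0.0031, -0.312, 0.9501, 0.3728], [0.0, 0.0, 0.0, 1.0]]}
```

View pics/scene0.png

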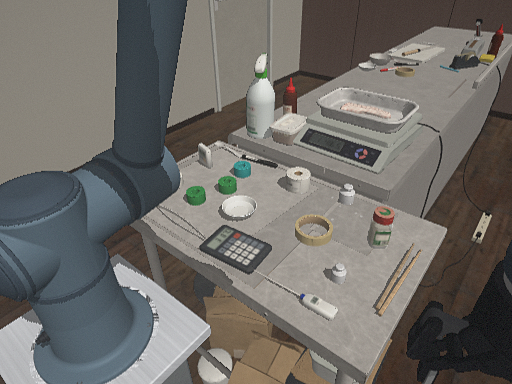

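View pics/top0.png

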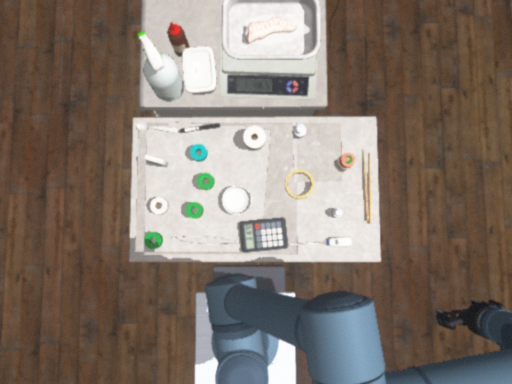

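View pics/wrist0.png

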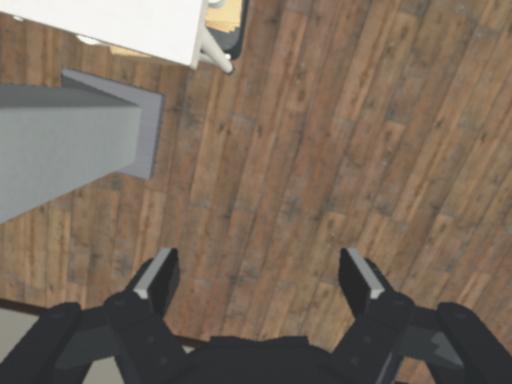

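```bash
cat > h.py <<'E'
import numpy as np, cv2
from rig import env, optics
def snap(n,fn=None):
    d=optics.snapshot(n)
    if fn: cv2.imwrite(f"pics/{fn}.png",d["img"][:,:,::-1])
    return d
def ray(d,u,v):
    f=192/np.tan(np.radians(d["vertical_fov"])/2); E=np.array(d["extrinsics"])
    r=E[:3,:3]@np.array([(u-d["cx"])/f,-(v-d["cy"])/f,-1]); return E[:3,3],r/np.linalg.norm(r)
def atz(d,u,v,z):
    o,r=ray(d,u,v); return o+r*(z-o[2])/r[2]
def proj(d,p):
    f=192/np.tan(np.radians(d["vertical_fov"])/2); E=np.array(d["extrinsics"])
    c=E[:3,:3].T@(np.array(p)-E[:3,3]); return d["cx"]+f*c[0]/-c[2], d["cy"]-f*c[1]/-c[2]
def tri(*rs):
    A=sum(np.eye(3)-np.outer(r,r) for o,r in rs); b=sum((np.eye(3)-np.outer(r,r))@o for o,r in rs)
    p=np.linalg.solve(A,b); return p,[np.linalg.norm((np.eye(3)-np.outer(r,r))@(p-o)) for o,r in rs]
def crop(d,fn,x0,y0,x1,y1,k):
    c=cv2.resize(d["img"][y0:y1,x0:x1,::-1],None,fx=k,fy=k,interpolation=cv2.INTER_CUBIC)
    for x in range((x0+9)//10*10,x1,10):
        cv2.line(c,((x-x0)*k,0),((x-x0)*k,6 if x%50 else 14),(0,0,255),1)
        if x%50==0: cv2.putText(c,str(x),((x-x0)*k+2,14),0,.4,(0,0,255),1)
    for y in range((y0+9)//10*10,y1,10):
        cv2.line(c,(0,(y-y0)*k),(6 if y%50 else 14,(y-y0)*k),(0,0,255),1)
        if y%50==0: cv2.putText(c,str(y),(16,(y-y0)*k+4),0,.4,(0,0,255),1)
    cv2.imwrite(f"pics/{fn}.png",c)
E
python3 - <<'E'
from h import *
d=snap("top"); crop(d,"topc",125,110,385,270,3)
d=snap("scene"); crop(d,"scenec",140,130,440,330,2)
E
```

```text
(no output)
```

View pics/topc.png

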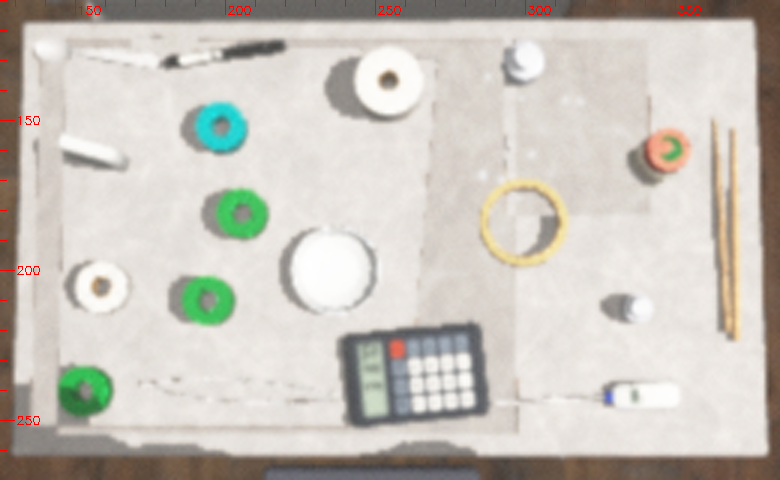

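View pics/scenec.png

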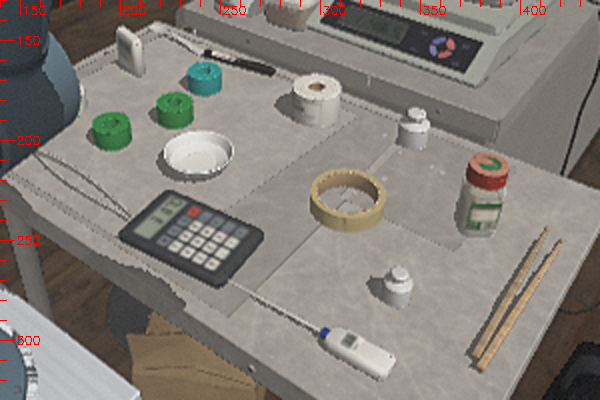

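Run:
```python
from h import *
d=snap("top"); 
P={}
for n,u,v,z in [("L1",254.7,137.3,.05),("dish",235.7,200,.026),("tape",299.7,184.3,.025),("L2",158.7,205.7,.032),("timer",155.7,160,.066),("jar",347.3,160,.097),("w2",337.7,212.7,.04),("w1",299.7,130,.05)]:
    P[n]=atz(d,u,v,z); print(n,P[n].round(4),np.hypot(*P[n][:2]).round(3))
for a,b in [("L1","dish"),("L1","tape"),("dish","tape")]: print(a,b,np.linalg.norm((P[a]-P[b])[:2]))
print((P["L1"]+P["dish"])/2,(P["L1"]+P["tape"])/2)
```

```text
L1 [ 0.6438 -0.034   0.05  ] 0.645
dish [0.4436 0.0279 0.026 ] 0.444
tape [ 0.4941 -0.1793  0.025 ] 0.526
L2 [0.4254 0.2754 0.032 ] 0.507
timer [0.5684 0.2796 0.066 ] 0.633
jar [ 0.5611 -0.3182  0.097 ] 0.645
w2 [ 0.4014 -0.297   0.04  ] 0.499
w1 [ 0.6671 -0.1788  0.05  ] 0.691
L1 dish 0.20954802344875834
L1 tape 0.20864629445394617
dish tape 0.21329625408285677
[ 0.54369227 -0.00301544  0.038     ] [ 0.5689373  -0.10663258  0.0375    ]
```

```bash
python3 -m crank '[[85,0,0,0,-0.12,0,0],[85,0,0,0,-0.12,0,0],[85,0,0,0,-0.12,0,0],[85,0,0,0,-0.12,0,0],[85,0,0,0,-0.12,0,0],[85,0,0,0,-0.12,0,0],[85,0,0,0,-0.12,0,0],[85,0,0,0,-0.12,0,0],[85,0,0,0,-0.12,0,0],[85,0,0,0,-0.109,0,0]]'
```

```text
time_s: 1.13
ee_pos: [0.1488, -0.5554, 0.2562]
ee_rot: [[-0.0, 0.993, -0.114], [0.0, -0.114, -0.993], [-1.0, -0.0, -0.0]]
ft_force: [0.2, -0.6, -0.9]
opening: 0.0849
```

```bash
python3 -m crank '[[85,0,0,0,-0.114,0,0],[85,0,31,-27,0,0,0],[85,0,31,-27,0,0,0],[85,0,31,-27,0,0,0],[85,0,31,-27,0,0,0],[85,0,31,-27,0,0,0],[85,0,31,-27,0,0,0],[85,0,31,-27,0,0,0],[85,0,31,-27,0,0,0],[85,0,31,-27,0,0,0]]'
python3 - <<'E'
from h import *
snap("wrist","w1"); print(env.get_state()["ee_pos"])
E
```

```text
time_s: 1.97
ee_pos: [0.4305, -0.3125, 0.2565]
ee_rot: [[0.0, 1.0, -0.006], [-0.0, -0.006, -1.0], [-1.0, 0.0, 0.0]]
ft_force: [1.2, -0.3, -0.6]
opening: 0.085
[ 0.43562472 -0.30741074  0.25637973]
```

View pics/w1.png

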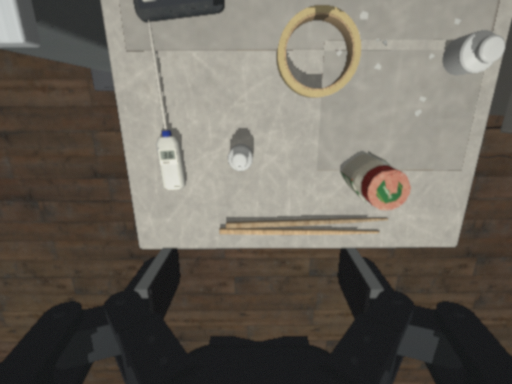

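```bash
cat >> h.py <<'E'
import pickle
def ssnap(n,fn):
    d=snap(n,fn); pickle.dump(d,open(fn+".pkl","wb")); return d
def load(fn): return pickle.load(open(fn+".pkl","rb"))
E
python3 - <<'E'
from h import *
d=ssnap("wrist","w2"); crop(d,"w2c",210,120,510,245,2); print(env.get_state()["ee_pos"],d["extrinsics"][:3,3])
P={"jartop":(.5611,-.3182,.097),"w2":(.4014,-.297,.04),"tape":(.4941,-.1793,.025)}
for k,p in P.items(): print(k,proj(d,p))
E
```

```text
[ 0.43293585 -0.31007792  0.25629797] [ 0.43510662 -0.22812379  0.37408046]
jartop (np.float64(376.9209717904518), np.float64(196.07408416924076))
w2 (np.float64(229.80713875923), np.float64(165.1093877235443))
tape (np.float64(308.8862017830845), np.float64(61.368279861441266))
```

View pics/w2c.png

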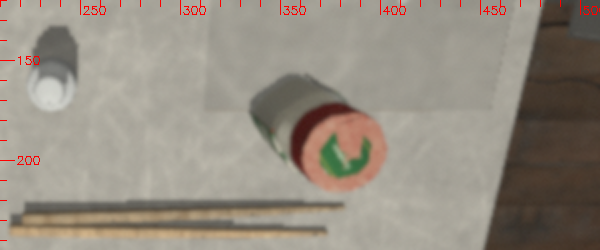

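Run:
```python
from h import *
d=ssnap("wrist","w3"); crop(d,"w3c",210,0,510,215,2); print(env.get_state()["ee_pos"],d["extrinsics"][:3,3])
P={"jartop":(.5611,-.3182,.097),"w2":(.4014,-.297,.04),"tape":(.4941,-.1793,.025),"w1":(.667,-.1788,.05)}
for k,p in P.items(): print(k,proj(d,p))
```

```text
[ 0.43102595 -0.31202962  0.25622874] [ 0.43275953 -0.23050495  0.37375796]
jartop (np.float64(380.5661698119892), np.float64(193.4150645176844))
w2 (np.float64(232.5198885363144), np.float64(162.42218940283448))
tape (np.float64(312.2412056308883), np.float64(58.07137637597097))
w1 (np.float64(480.5268460362747), np.float64(54.17248871765571))
```

View pics/w3c.png

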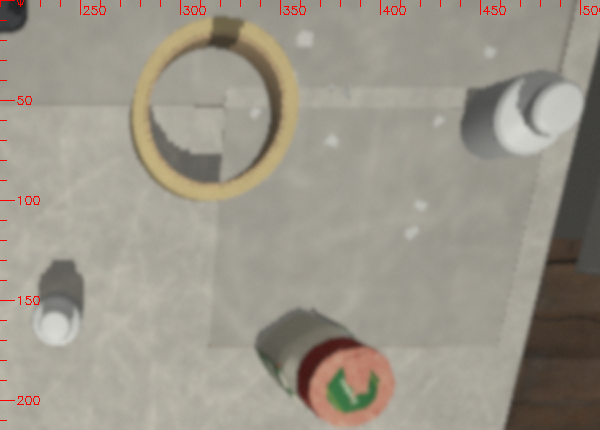

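Run:
```python
from h import *
for i in range(4):
    d=ssnap("wrist","w4"); print(env.get_state()["ee_pos"],d["extrinsics"][:3,3])
crop(d,"w4c",210,0,510,215,2)
P={"jartop":(.5611,-.3182,.097),"w2":(.4014,-.297,.04),"tape":(.4941,-.1793,.025),"w1":(.667,-.1788,.05)}
for k,p in P.items(): print(k,proj(d,p))
```

```text
[ 0.42984455 -0.31332547  0.25620005] [ 0.43127573 -0.23230757  0.37358384]
[ 0.4290951  -0.31418955  0.25623903] [ 0.43035998 -0.23355121  0.37353349]
[ 0.42859729 -0.31472574  0.2562197 ] [ 0.42978121 -0.2344      0.37353834]
[ 0.42833182 -0.31504756  0.25625006] [ 0.42942792 -0.23495388  0.37356419]
jartop (np.float64(386.0405487370702), np.float64(187.94909621984695))
w2 (np.float64(236.24414386802738), np.float64(158.56419367614933))
tape (np.float64(315.82450973117335), np.float64(52.550078674685466))
w1 (np.float64(486.2473907635915), np.float64(46.490410003945215))
```

View pics/w4c.png

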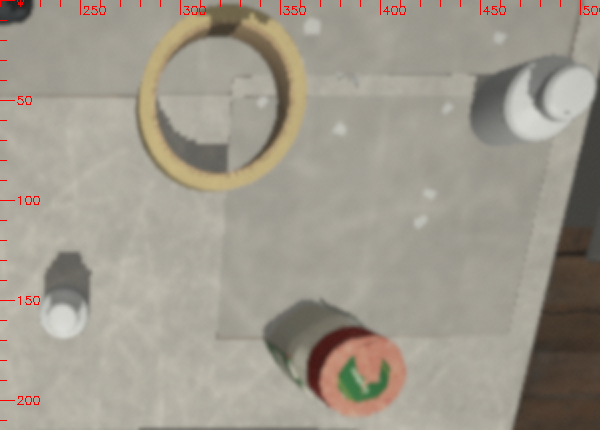

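Run:
```python
from h import *
d=load("w4"); s=env.get_state(); R=s["ee_rot"]; t=np.array(s["ee_pos"])
print(proj(d,t),proj(d,t+R@[.025,0,0]),proj(d,t+R@[.025,.0425,0]),proj(d,t+R@[.025,-.0425,0]))
print(np.round(R.T@np.array(d["extrinsics"])[:3,:3],4), R.T@(d["extrinsics"][:3,3]-t))
for k,u,v,z in [("jar",391.5,188,.097),("w2",241.5,160,.04),("tape",321,49,.025),("w1",494.5,45.5,.052)]: print(k,atz(d,u,v,z))
crop(d,"w4f",130,230,390,384,3)
```

```text
(np.float64(257.7721214791251), np.float64(275.81713933781947)) (np.float64(257.9363356432994), np.float64(250.43219822406252)) (np.float64(331.4618647016722), np.float64(250.56026205846428)) (np.float64(184.43401005588356), np.float64(250.30417480454128))
[[ 1.100e-03  3.107e-01 -9.505e-01]
 [ 1.000e+00 -1.600e-03  6.000e-04]
 [-1.400e-03 -9.505e-01 -3.107e-01]] [-0.11733271  0.0004082  -0.08007291]
jar [ 0.56678413 -0.3182898   0.097     ]
w2 [ 0.40773745 -0.29880066  0.04      ]
tape [ 0.49973029 -0.17573105  0.025     ]
w1 [ 0.67384684 -0.17828505  0.052     ]
```

View pics/w4f.png

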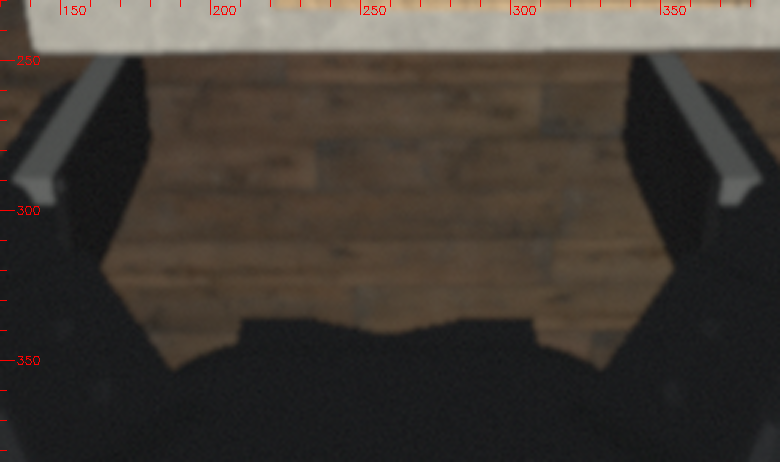

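```bash
python3 -m crank '[[85,-7,17,-31,0,0,0],[85,-7,17,-31,0,0,0],[85,-7,17,-31,0,0,0],[85,-7,17,-31,0,0,0],[85,-7,17,-31,0,0,0],[85,-7,17,-31,0,0,0],[85,0,0,0,0,0,0],[85,0,0,0,0,0,0],[85,0,0,0,0,0,0],[85,0,0,0,0,0,0]]'
python3 - <<'E'
from h import *
for i in range(2): d=ssnap("wrist","w5"); print(env.get_state()["ee_pos"])
E
```

```text
time_s: 3.15
ee_pos: [0.5315, -0.1304, 0.2979]
ee_rot: [[-0.001, 1.0, -0.009], [-0.0, -0.009, -1.0], [-1.0, -0.001, 0.0]]
ft_force: [-0.1, 0.2, -0.3]
opening: 0.0851
[ 0.53149146 -0.13036329  0.2979154 ]
[ 0.53157026 -0.13025393  0.29795136]
```

View pics/w5.png

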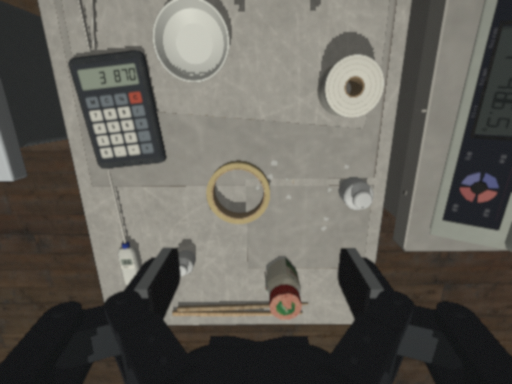

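Run:
```python
from h import *
d=load("w5"); crop(d,"w5c",145,0,395,230,3)
```

```text
(no output)
```

View pics/w5c.png

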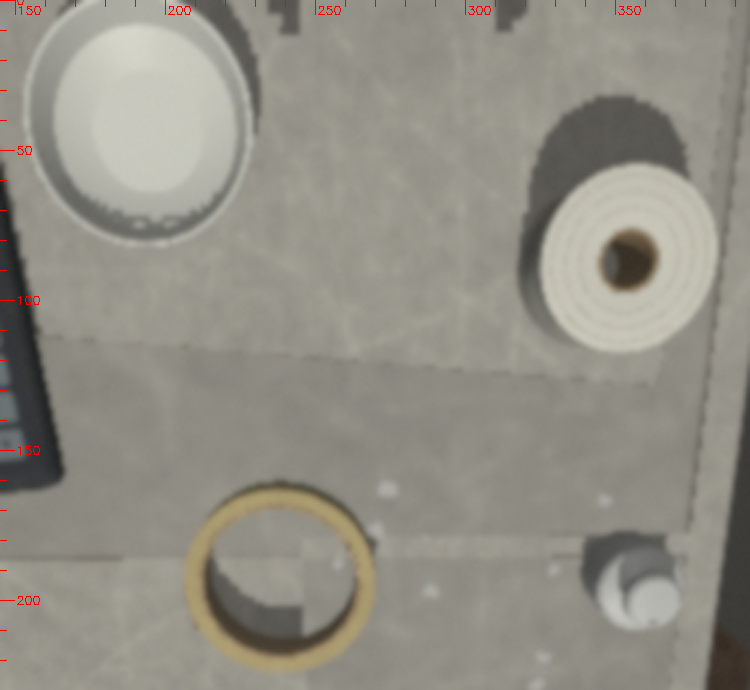

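Run:
```python
from h import *
d=load("w5"); w4=load("w4")
P={}
for n,u,v,z in [("L1",354.7,86,.05),("dish",191,39.8,.026),("tape",238.3,192.8,.025),("w1",363,200.7,.052)]:
    P[n]=atz(d,u,v,z); print(n,P[n].round(4))
for a,b in [("L1","dish"),("L1","tape"),("dish","tape")]: print(a,b,np.linalg.norm((P[a]-P[b])[:2]))
print("tape tri",tri(ray(d,238.3,192.8),ray(w4,321,49)))
print("w1 tri",tri(ray(d,363,200.7),ray(w4,494.5,45.5)))
print("jar tri",tri(ray(d,285,302),ray(w4,391.5,188)))
print((P["L1"]+P["dish"])/2,(P["L1"]+P["tape"])/2)
```

```text
L1 [ 0.6501 -0.0298  0.05  ]
dish [0.448  0.0272 0.026 ]
tape [ 0.5008 -0.1741  0.025 ]
w1 [ 0.6756 -0.1784  0.052 ]
L1 dish 0.20993577588231055
L1 tape 0.20764300661756163
dish tape 0.2081098563573952
tape tri (array([ 0.50046423, -0.17516841,  0.02155872]), [np.float64(4.5362013167063675e-05), np.float64(4.536201316719228e-05)])
w1 tri (array([ 0.67547873, -0.17837147,  0.05083436]), [np.float64(0.0006901734429898307), np.float64(0.0006901734429896989)])
jar tri (array([ 0.56888732, -0.3193222 ,  0.08840762]), [np.float64(0.0023075788902822514), np.float64(0.0023075788902823576)])
[ 0.54903804 -0.00128629  0.038     ] [ 0.57542418 -0.10194015  0.0375    ]
```

```bash
python3 -m crank '[[85,4,-9,-33,-0.009,0,0],[85,4,-9,-33,0,0,0],[85,4,-9,-33,0,0,0],[85,4,-9,-33,0,0,0],[85,4,-9,-33,0,0,0],[85,4,-9,-33,0,0,0],[85,4,-9,-33,0,0,0],[85,4,-9,-33,0,0,0],[85,4,-9,-33,0,0,0],[85,4,-9,-33,0,0,0]]'; python3 -m crank '[[85,0,0,0,0,0,0],[85,0,0,0,0,0,0],[85,0,0,0,0,0,0],[85,0,0,0,0,0,0],[85,0,0,0,0,0,0],[85,0,0,0,0,0,0],[85,0,0,0,0,0,0],[85,0,0,0,0,0,0],[85,0,0,0,0,0,0],[85,0,0,0,0,0,0]]'
python3 - <<'E'
from h import *
d=ssnap("wrist","w6"); print(env.get_state()["ee_pos"])
E
```

```text
time_s: 4.08
ee_pos: [0.4412, 0.2015, 0.2581]
ee_rot: [[0.0, 1.0, 0.001], [-0.0, 0.001, -1.0], [-1.0, 0.0, 0.0]]
ft_force: [1.0, 0.9, 0.8]
opening: 0.0848
time_s: 4.92
ee_pos: [0.4418, 0.2009, 0.2583]
ee_rot: [[0.0, 1.0, 0.003], [-0.0, 0.003, -1.0], [-1.0, 0.0, 0.0]]
ft_force: [-0.0, -0.1, 0.3]
opening: 0.0852
[0.4417241  0.20099496 0.25826205]
```

View pics/w6.png

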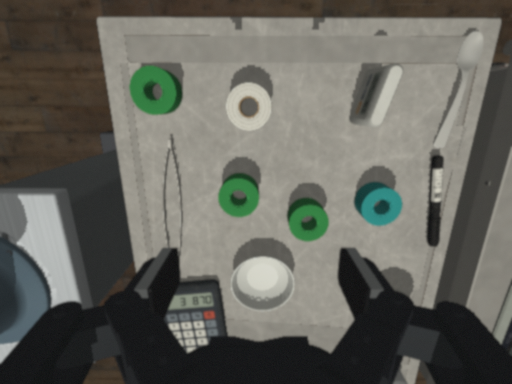

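Run:
```python
from h import *
d=load("w6"); crop(d,"w6c",210,50,420,140,3)
```

```text
(no output)
```

View pics/w6c.png

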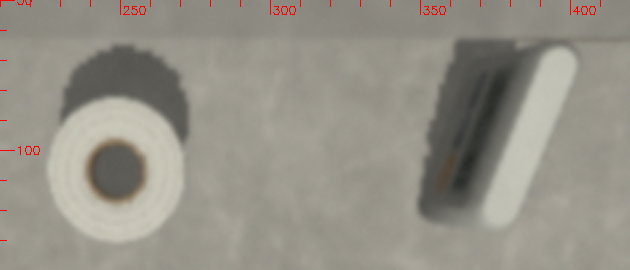

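Run:
```python
from h import *
d=load("w6")
print(atz(d,249,106.3,.032))
print("L2 left/right dia",np.linalg.norm(atz(d,210+48/3,106.3,.032)-atz(d,210+184/3,106.3,.032)))
print(atz(d,386.7,95.7,.066)); a=atz(d,210+562/3,50+50/3,.066);b=atz(d,210+498/3,50+225/3,.066);print(np.linalg.norm(a-b),np.degrees(np.arctan2(*(a-b)[1::-1])))
```

```text
[0.43011753 0.27888419 0.032     ]
L2 left/right dia 0.053538760293459345
[0.57617545 0.29013285 0.066     ]
0.059536125829413665 76.43222132673961
```

```bash
python3 -m crank '[[85,23,-2,-13,0,0,0],[85,23,-2,-13,0,0,0],[85,23,-2,-13,0,0,0],[85,23,-2,-13,0,0,0],[85,23,-2,-13,0,0,0],[85,23,-2,-13,0,0,0],[85,0,0,0,0,0,0],[85,0,0,0,0,0,0],[85,0,0,0,0,0,0],[85,0,0,0,0,0,0]]'
python3 - <<'E'
from h import *
d=ssnap("wrist","w7"); print(env.get_state()["ee_pos"]); crop(d,"w7c",130,100,390,330,3); print(proj(d,(.4301,.2789,.032)))
E
```

```text
time_s: 5.8
ee_pos: [0.4307, 0.279, 0.1218]
ee_rot: [[0.002, 1.0, 0.002], [0.001, 0.002, -1.0], [-1.0, 0.002, -0.001]]
ft_force: [-0.5, 0.1, -0.4]
opening: 0.0852
[0.43077039 0.27902697 0.12185087]
(np.float64(257.54171735052654), np.float64(209.81954257068406))
```

View pics/w7c.png

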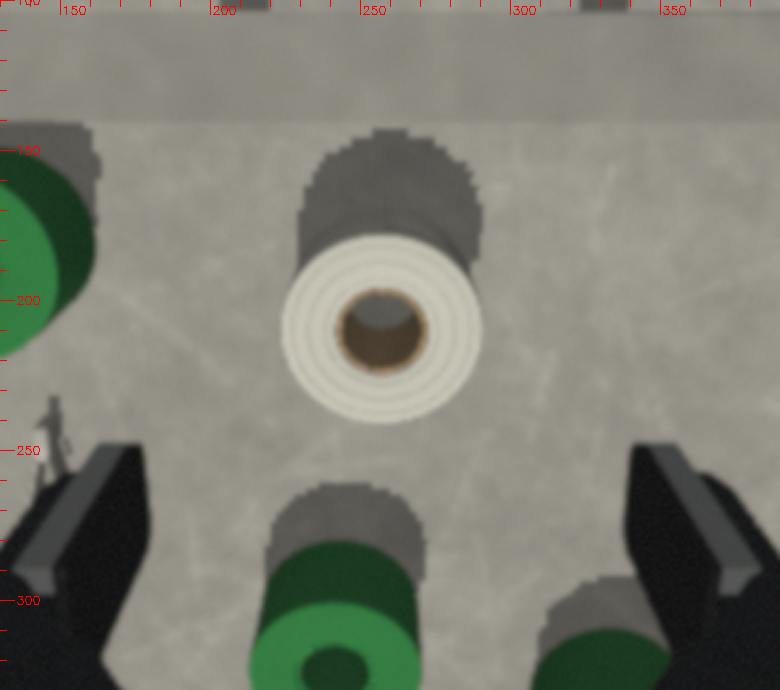

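```bash
python3 -m crank '[[85,17,0,0,0,0,0],[85,17,0,0,0,0,0],[85,17,0,0,0,0,0],[85,17,0,0,0,0,0],[85,17,0,0,0,0,0],[85,3,0,0,0,0,0],[85,0,0,0,0,0,0],[48,0,0,0,0,0,0],[48,0,0,0,0,0,0],[48,0,0,0,0,0,0]]';python3 -m crank '[[48,0,0,0,0,0,0],[48,0,0,0,0,0,0],[48,0,0,0,0,0,0],[48,0,0,0,0,0,0],[48,0,0,0,0,0,0],[48,0,0,0,0,0,0],[48,0,0,0,0,0,0],[48,0,0,0,0,0,0],[48,0,0,0,0,0,0],[48,0,0,0,0,0,0]]'
```

```text
time_s: 6.68
ee_pos: [0.4308, 0.2796, 0.034]
ee_rot: [[0.003, 1.0, 0.003], [0.001, 0.003, -1.0], [-1.0, 0.003, -0.001]]
ft_force: [-4.5, -2.8, 12.1]
opening: 0.0523
time_s: 7.52
ee_pos: [0.4308, 0.2796, 0.0341]
ee_rot: [[0.003, 1.0, 0.003], [0.001, 0.003, -1.0], [-1.0, 0.003, -0.001]]
ft_force: [-1.1, -0.3, 6.9]
opening: 0.0521
```

```bash
python3 -m crank '[[48,-15,0,0,0,0,0],[48,-15,0,0,0,0,0],[48,-15,0,0,0,0,0],[48,-15,0,0,0,0,0],[48,-15,0,0,0,0,0],[48,-15,0,0,0,0,0],[48,-15,22,31,0,0,0],[48,-15,22,31,0,0,0],[48,-5,22,31,0,0,0],[48,0,22,31,0,0,0]]';python3 -m crank '[[48,0,22,31,0,0,0],[48,0,22,31,0,0,0],[48,0,22,31,0,0,0],[48,0,22,31,0,0,0],[48,0,22,31,0,0,0],[48,0,21,30,0,0,0],[48,0,0,0,0,0,0],[48,0,0,0,0,0,0],[48,0,0,0,0,0,0],[48,0,0,0,0,0,0]]'
python3 - <<'E'
from h import *
d=ssnap("wrist","w8"); s=env.get_state();print(s["ee_pos"],s["ee_rot"].round(4)); print(proj(d,(.6501,-.0298,.05)))
E
```

```text
time_s: 8.35
ee_pos: [0.5202, 0.1545, 0.1603]
ee_rot: [[0.005, 1.0, 0.004], [0.001, 0.004, -1.0], [-1.0, 0.005, -0.001]]
ft_force: [1.5, 0.6, -0.9]
opening: 0.0521
time_s: 9.18
ee_pos: [0.6487, -0.0283, 0.1576]
ee_rot: [[-0.0, 1.0, 0.004], [0.0, 0.004, -1.0], [-1.0, -0.0, -0.0]]
ft_force: [0.2, 0.5, -0.2]
opening: 0.0518
[ 0.64869093 -0.02804141  0.15761377] [[-4.0e-04  1.0e+00  4.6e-03]
 [ 2.0e-04  4.6e-03 -1.0e+00]
 [-1.0e+00 -4.0e-04 -2.0e-04]]
(np.float64(260.2157175113616), np.float64(203.88945659729282))
```

View pics/w8.png

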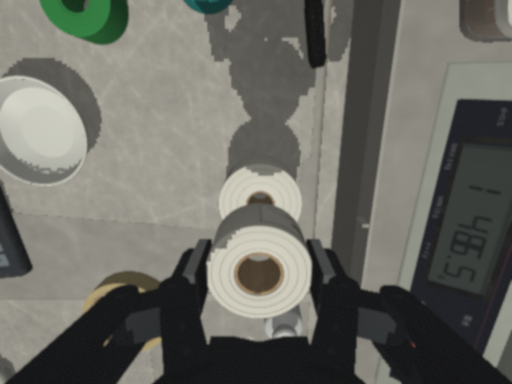

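```bash
python3 -m crank '[[48,12,1,2,0,0,0],[48,12,0,0,0,0,0],[48,12,0,0,0,0,0],[48,12,0,0,0,0,0],[48,10,0,0,0,0,0],[48,6,0,0,0,0,0],[48,4,0,0,0,0,0],[48,3,0,0,0,0,0],[48,1,0,0,0,0,0],[48,0,0,0,0,0,0]]'
```

```text
time_s: 10.07
ee_pos: [0.6506, -0.0313, 0.0855]
ee_rot: [[0.0, 1.0, 0.003], [-0.0, 0.003, -1.0], [-1.0, 0.0, 0.0]]
ft_force: [0.4, -0.0, -0.9]
opening: 0.0524
```

```bash
python3 -m crank '[[48,1,0,-1,0,0,0],[48,0.5,0,0,0,0,0],[48,0,0,0,0,0,0],[60,0,0,0,0,0,0],[65,0,0,0,0,0,0],[72,0,0,0,0,0,0],[72,0,0,0,0,0,0],[72,0,0,0,0,0,0],[72,-10,0,0,0,0,0],[72,-20,0,0,0,0,0]]'; python3 -m crank '[[72,-20,0,0,0,0,0],[72,-20,0,0,0,0,0],[72,-20,0,0,0,0,0],[72,-10,0,0,0,0,0],[72,-10,0,0,0,0,0],[72,-10,0,0,0,0,0],[72,0,0,0,0,0,0],[72,0,0,0,0,0,0],[72,0,0,0,0,0,0],[72,0,0,0,0,0,0]]'
python3 - <<'E'
from h import *
d=ssnap("wrist","w9"); s=env.get_state();print(s["ee_pos"],s["ee_rot"].round(4)); print(proj(d,(.6501,-.0298,.05)),proj(d,(.6501,-.0298,.082))); crop(d,"w9c",180,120,340,260,4)
E
```

```text
time_s: 10.9
ee_pos: [0.6482, -0.03, 0.1118]
ee_rot: [[-0.006, 1.0, 0.003], [0.001, 0.003, -1.0], [-1.0, -0.006, -0.001]]
ft_force: [0.0, -0.1, 0.3]
opening: 0.0716
time_s: 11.73
ee_pos: [0.6497, -0.0302, 0.2025]
ee_rot: [[-0.002, 1.0, 0.003], [0.0, 0.003, -1.0], [-1.0, -0.002, -0.0]]
ft_force: [-0.6, 0.2, -0.4]
opening: 0.0723
[ 0.6497471  -0.03022406  0.2025376 ] [[-2.2e-03  1.0e+00  3.0e-03]
 [ 2.0e-04  3.0e-03 -1.0e+00]
 [-1.0e+00 -2.2e-03 -2.0e-04]]
(np.float64(259.34702483531254), np.float64(187.03933525803174)) (np.float64(259.3249620499994), np.float64(197.01572302300474))
```

View pics/w9c.png

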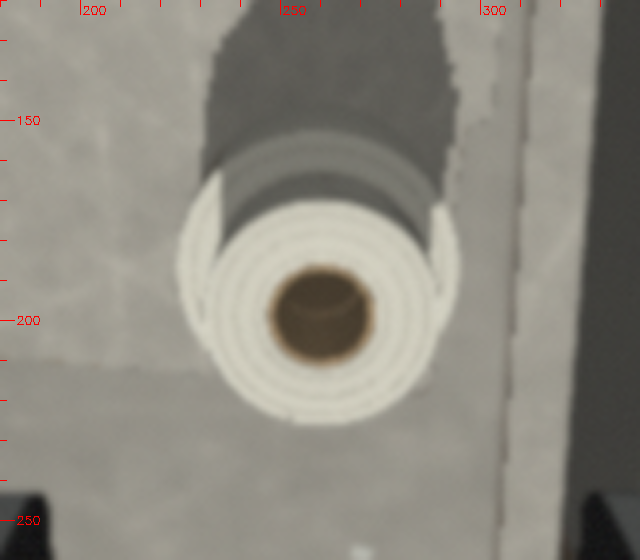

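```bash
python3 -m crank '[[72,0,-27,30,0,0,0],[72,0,-27,30,0,0,0],[72,0,-27,30,0,0,0],[72,12,-27,30,0,0,0],[72,12,-27,30,0,0,0],[72,12,-27,30,0,0,0],[72,14,-27,30,0,0,0],[72,15,-27,30,0,0,0],[72,15,-26,30,0,0,0],[72,0,0,0,0,0,0]]'; python3 -m crank '[[72,0,0,0,0,0,0],[72,0,0,0,0,0,0],[72,0,0,0,0,0,0],[72,0,0,0,0,0,0],[72,0,0,0,0,0,0],[72,0,0,0,0,0,0],[72,0,0,0,0,0,0],[72,0,0,0,0,0,0],[72,0,0,0,0,0,0],[72,0,0,0,0,0,0]]'
python3 - <<'E'
from h import *
d=ssnap("wrist","w10"); s=env.get_state();print(s["ee_pos"],s["ee_rot"].round(4)); print(proj(d,(.4077,-.2988,.04))); crop(d,"w10c",180,120,340,260,4)
E
```

```text
time_s: 12.62
ee_pos: [0.4063, -0.3007, 0.1222]
ee_rot: [[-0.006, 1.0, -0.005], [0.001, -0.005, -1.0], [-1.0, -0.006, -0.001]]
ft_force: [-0.4, 0.0, -0.4]
opening: 0.0721
time_s: 13.45
ee_pos: [0.4121, -0.2978, 0.1253]
ee_rot: [[0.0, 1.0, 0.003], [-0.0, 0.003, -1.0], [-1.0, 0.0, 0.0]]
ft_force: [0.4, 0.0, -0.4]
opening: 0.072
[ 0.41204854 -0.29781413  0.12528839] [[-0.e+00  1.e+00  3.e-03]
 [-1.e-04  3.e-03 -1.e+00]
 [-1.e+00 -0.e+00  1.e-04]]
(np.float64(252.91370433634967), np.float64(212.83683129094945))
```

View pics/w10c.png

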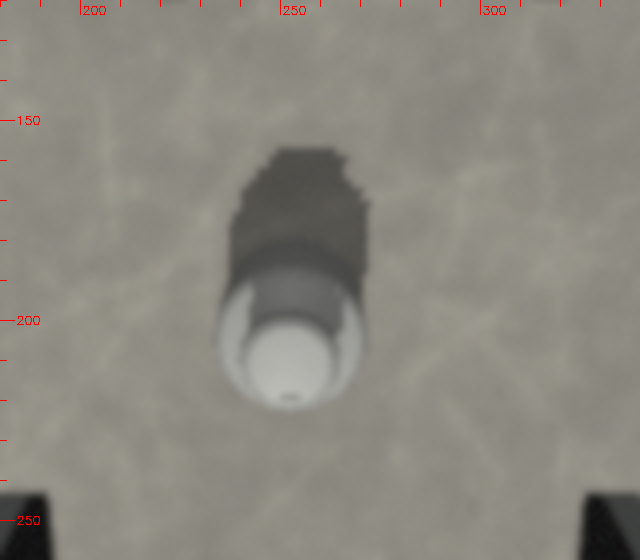

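Run:
```python
from h import *
d=load("w10"); print(tri(ray(d,252.5,210.5),ray(load("w4"),241.5,160))); print(atz(d,252.5,210.5,.04),[atz(d,252.7,204.5,z) for z in (.02,.025,.03)])
```

```text
(array([ 0.40712403, -0.30068623,  0.03011331]), [np.float64(3.0087817688102136e-05), np.float64(3.0087817688152216e-05)])
[ 0.40738131 -0.29683388  0.04      ] [array([ 0.40710914, -0.29911642,  0.02      ]), array([ 0.40722017, -0.29729533,  0.025     ]), array([ 0.4073312 , -0.29547424,  0.03      ])]
```

```bash
python3 -m crank '[[60,10,-5,-1,0,0,0],[50,10,0,0,0,0,0],[44,10,0,0,0,0,0],[44,10,0,0,0,0,0],[44,10,0,0,0,0,0],[44,10,0,0,0,0,0],[44,10,0,0,0,0,0],[44,8,0,0,0,0,0],[44,5,0,0,0,0,0],[44,0,0,0,0,0,0]]'; python3 -m crank '[[44,2,0,0,0,0,0],[44,0,0,0,0,0,0],[44,0,0,0,0,0,0],[44,0,0,0,0,0,0],[44,0,0,0,0,0,0],[44,0,0,0,0,0,0],[44,0,0,0,0,0,0],[44,0,0,0,0,0,0],[44,0,0,0,0,0,0],[44,0,0,0,0,0,0]]';  python3 - <<'E'
from h import *
d=ssnap("wrist","w11"); d=ssnap("scene","s11"); crop(d,"s11c",300,220,400,320,6)
E
```

```text
time_s: 14.33
ee_pos: [0.4064, -0.2962, 0.0409]
ee_rot: [[-0.002, 1.0, 0.003], [0.001, 0.003, -1.0], [-1.0, -0.002, -0.001]]
ft_force: [0.0, -0.1, 0.1]
opening: 0.0442
time_s: 15.17
ee_pos: [0.407, -0.2968, 0.0403]
ee_rot: [[-0.0, 1.0, 0.003], [-0.0, 0.003, -1.0], [-1.0, -0.0, 0.0]]
ft_force: [-0.5, 0.5, -0.2]
opening: 0.0439
```

View pics/w11.png

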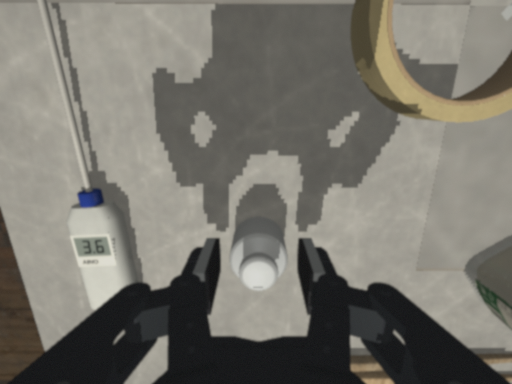

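View pics/s11c.png

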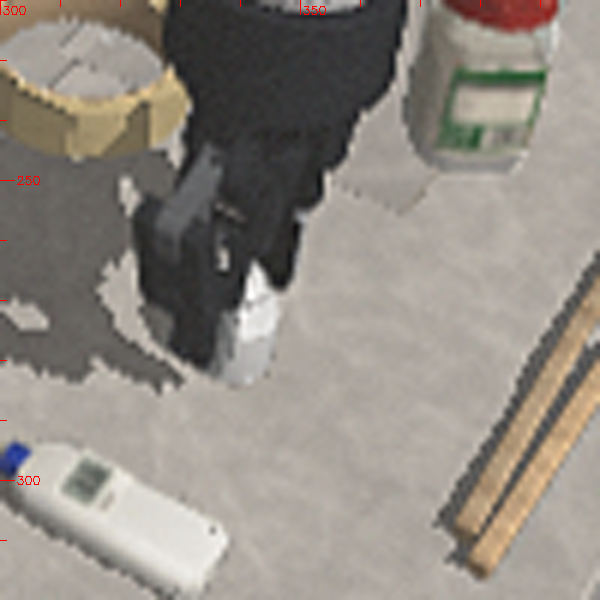

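```bash
python3 -m crank '[[36,0,0,0,0,0,0],[26,0,0,0,0,0,0],[26,0,0,0,0,0,0],[26,0,0,0,0,0,0],[26,0,0,0,0,0,0],[26,0,0,0,0,0,0],[26,0,0,0,0,0,0],[26,0,0,0,0,0,0],[26,0,0,0,0,0,0],[26,0,0,0,0,0,0]]'
```

```text
time_s: 16.1
ee_pos: [0.407, -0.2969, 0.0407]
ee_rot: [[-0.0, 1.0, 0.003], [-0.0, 0.003, -1.0], [-1.0, -0.0, 0.0]]
ft_force: [-1.2, 0.3, 5.3]
opening: 0.0289
```

```bash
python3 -m crank '[[26,-10,0,0,0,0,0],[26,-20,0,0,0,0,0],[26,-25,0,0,0,0,0],[26,-25,0,0,0,0,0],[26,-25,0,0,0,0,0],[26,-25,0,0,0,0,0],[26,-10,10,-10,0,0,0],[26,0,20,-22,0,0,0],[26,0,26,-28,0,0,0],[26,0,26,-28,0,0,0]]'; python3 -m crank '[[26,0,26,-28,0,0,0],[26,0,26,-28,0,0,0],[26,0,26,-28,0,0,0],[26,0,26,-28,0,0,0],[26,0,20,-23,0,0,0],[26,0,20,-22,0,0,0],[26,0,12,-15,0,0,0],[26,0,6,-6,0,0,0],[26,0,0,0,0,0,0],[26,0,0,0,0,0,0]]'; python3 -m crank '[[26,10,0,0,0,0,0],[26,10,0,0,0,0,0],[26,0,0,0,0,0,0],[26,0,0,0,0,0,0],[26,0,0,0,0,0,0],[26,0,0,0,0,0,0],[26,0,0,0,0,0,0],[26,0,0,0,0,0,0],[26,0,0,0,0,0,0],[26,0,0,0,0,0,0]]'
python3 - <<'E'
from h import *
print(atz(load("w9"),260.3,198.3,.082))
d=ssnap("wrist","w12"); s=env.get_state();print(s["ee_pos"],s["ee_rot"].round(4)); print(proj(d,(.651,-.031,.082)))
E
```

```text
time_s: 16.93
ee_pos: [0.4893, -0.208, 0.181]
ee_rot: [[0.001, 1.0, 0.001], [-0.0, 0.001, -1.0], [-1.0, 0.001, 0.0]]
ft_force: [0.9, -1.1, -2.0]
opening: 0.0286
time_s: 17.77
ee_pos: [0.6497, -0.0306, 0.18]
ee_rot: [[-0.001, 1.0, 0.003], [-0.001, 0.003, -1.0], [-1.0, -0.001, 0.001]]
ft_force: [0.1, 0.7, -1.6]
opening: 0.0289
time_s: 18.6
ee_pos: [0.6504, -0.0301, 0.1605]
ee_rot: [[0.0, 1.0, 0.003], [-0.0, 0.003, -1.0], [-1.0, 0.0, 0.0]]
ft_force: [0.1, -0.3, -1.9]
opening: 0.0289
[ 0.65098875 -0.03102279  0.082     ]
[ 0.65036106 -0.03006759  0.16038811] [[ 2.0e-04  1.0e+00  3.1e-03]
 [-2.0e-04  3.1e-03 -1.0e+00]
 [-1.0e+00  2.0e-04  2.0e-04]]
(np.float64(259.2587924851604), np.float64(216.05208368870052))
```

View pics/w12.png

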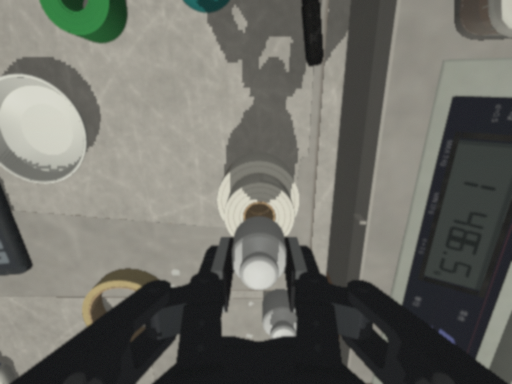

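```bash
python3 -m crank '[[26,8,0.5,1,0,0,0],[26,8,0,0,0,0,0],[26,7,0,0,0,0,0],[26,5,0,0,0,0,0],[26,4,0,0,0,0,0],[26,3,0,0,0,0,0],[26,1,0,0,0,0,0],[26,0,0,0,0,0,0],[26,0,0,0,0,0,0],[26,0,0,0,0,0,0]]'
```

```text
time_s: 19.48
ee_pos: [0.6511, -0.0312, 0.1247]
ee_rot: [[0.001, 1.0, 0.003], [-0.0, 0.003, -1.0], [-1.0, 0.001, 0.0]]
ft_force: [-0.1, 1.1, -1.8]
opening: 0.029
```

```bash
python3 -m crank '[[26,1,0,0,0,0,0],[26,0.7,0,0,0,0,0],[26,0.3,0,0,0,0,0],[26,0,0,0,0,0,0],[26,0,0,0,0,0,0],[26,0,0,0,0,0,0],[26,0,0,0,0,0,0],[26,0,0,0,0,0,0],[26,0,0,0,0,0,0],[26,0,0,0,0,0,0]]'
```

```text
time_s: 20.32
ee_pos: [0.651, -0.0312, 0.1227]
ee_rot: [[0.001, 1.0, 0.003], [-0.0, 0.003, -1.0], [-1.0, 0.001, 0.0]]
ft_force: [-1.2, 0.3, 3.9]
opening: 0.0286
```

```bash
python3 -m crank '[[32,0,0,0,0,0,0],[36,0,0,0,0,0,0],[42,0,0,0,0,0,0],[50,0,0,0,0,0,0],[50,0,0,0,0,0,0],[50,0,0,0,0,0,0],[50,-5,0,0,0,0,0],[50,-15,0,0,0,0,0],[50,-20,0,0,0,0,0],[50,-20,0,0,0,0,0]]'; python3 -m crank '[[50,-20,0,0,0,0,0],[50,-20,0,0,0,0,0],[50,0,0,0,0,0,0],[50,0,0,0,0,0,0],[50,0,0,0,0,0,0],[50,0,0,0,0,0,0],[50,0,0,0,0,0,0],[50,0,0,0,0,0,0],[50,0,0,0,0,0,0],[50,0,0,0,0,0,0]]'
python3 - <<'E'
from h import *
d=ssnap("wrist","w13"); s=env.get_state();print(s["ee_pos"],s["ee_rot"].round(4)); print(proj(d,(.651,-.031,.122)),proj(d,(.651,-.031,.082)),proj(d,(.6501,-.0298,.05))); crop(d,"w13c",180,120,340,260,4)
E
```

```text
time_s: 21.15
ee_pos: [0.6502, -0.031, 0.1828]
ee_rot: [[-0.001, 1.0, 0.003], [0.0, 0.003, -1.0], [-1.0, -0.001, -0.0]]
ft_force: [-0.0, -0.4, 0.3]
opening: 0.0498
time_s: 21.98
ee_pos: [0.6505, -0.0311, 0.2218]
ee_rot: [[-0.001, 1.0, 0.003], [0.0, 0.003, -1.0], [-1.0, -0.001, -0.0]]
ft_force: [0.3, 0.4, 0.3]
opening: 0.0502
[ 0.65063231 -0.03108686  0.22195714] [[-5.e-04  1.e+00  3.e-03]
 [-0.e+00  3.e-03 -1.e+00]
 [-1.e+00 -5.e-04  0.e+00]]
(np.float64(259.2053382579422), np.float64(205.20472633733937)) (np.float64(259.1896266671549), np.float64(191.0158266096541)) (np.float64(258.35112391957705), np.float64(181.18238032533122))
```

View pics/w13c.png

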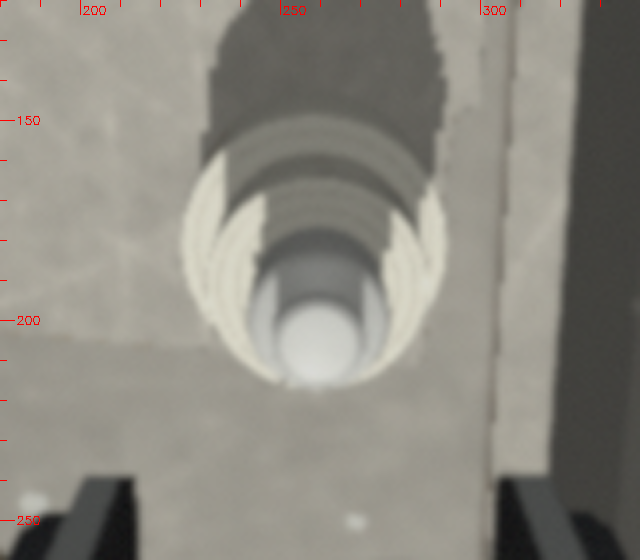

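```bash
python3 -m crank '[[50,0,-8,-36,0,0,0],[50,0,-8,-36,0,0,0],[50,0,-8,-36,0,0,0],[50,0,-9,-36,0,0,0],[50,0,-9,-36,0,0,0],[50,0,-8,-36,0,0,0],[50,15,-8,-36,0,0,0],[50,15,-8,-36,0,0,0],[50,15,-8,-33,0,0,0],[50,5,0,0,0.118,0,0]]'; python3 -m crank '[[50,0,0,0,0.118,0,0],[50,0,0,0,0,0,0],[50,0,0,0,0,0,0],[50,0,0,0,0,0,0],[50,0,0,0,0,0,0],[50,0,0,0,0,0,0],[50,0,0,0,0,0,0],[50,0,0,0,0,0,0],[50,0,0,0,0,0,0],[50,0,0,0,0,0,0]]'
python3 - <<'E'
from h import *
d=ssnap("wrist","w14"); s=env.get_state();print(s["ee_pos"],s["ee_rot"].round(4)); print(proj(d,(.576,.290,.066))); crop(d,"w14c",180,120,340,260,4)
E
```

```text
time_s: 22.87
ee_pos: [0.5725, 0.2954, 0.1697]
ee_rot: [[-0.004, 0.994, -0.11], [0.002, -0.11, -0.994], [-1.0, -0.004, -0.001]]
ft_force: [-0.4, -0.5, -0.7]
opening: 0.0501
time_s: 23.7
ee_pos: [0.5758, 0.2896, 0.1723]
ee_rot: [[0.0, 0.973, -0.231], [-0.0, -0.231, -0.973], [-1.0, 0.0, 0.0]]
ft_force: [0.2, 0.3, 0.1]
opening: 0.0497
[0.57580425 0.28960597 0.17223163] [[-0.000e+00  9.730e-01 -2.309e-01]
 [-1.000e-04 -2.309e-01 -9.730e-01]
 [-1.000e+00 -0.000e+00  1.000e-04]]
(np.float64(258.61362244028084), np.float64(202.1567771498117))
```

View pics/w14c.png

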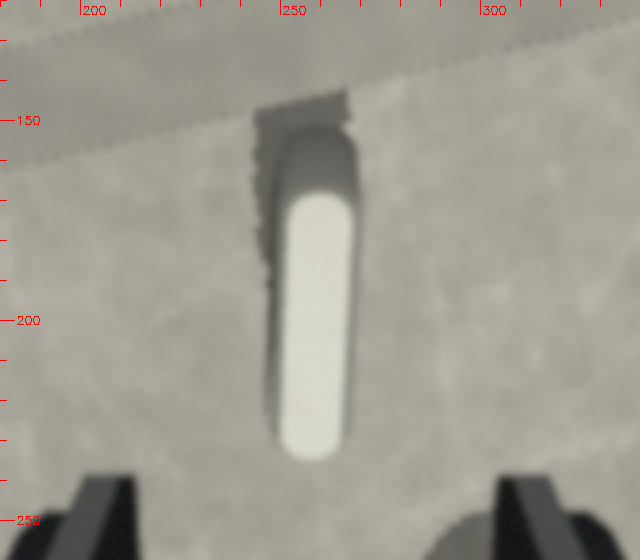

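```bash
python3 - <<'E'
from h import *
print(tri(ray(load("w14"),258.9,201.5),ray(load("w6"),386.7,95.7)), atz(load("w14"),258.9,201.5,.066))
E
python3 -m crank '[[50,18,0,0,0.04,0,0],[50,18,0,0,0,0,0],[50,18,0,0,0,0,0],[50,18,0,0,0,0,0],[50,18,0,0,0,0,0],[50,16,0,0,0,0,0],[50,10,0,0,0,0,0],[50,6,0,0,0,0,0],[50,0,0,0,0,0,0],[50,0,0,0,0,0,0]]'
python3 - <<'E'
from h import *
d=ssnap("wrist","w15"); s=env.get_state();print(s["ee_pos"],s["ee_rot"].round(4),s["ft_force"])
E
```

```text
(array([0.5763793 , 0.29022758, 0.06538113]), [np.float64(9.694703063125474e-05), np.float64(9.694703063115548e-05)]) [0.57637578 0.29052363 0.066     ]
time_s: 24.58
ee_pos: [0.576, 0.2898, 0.0506]
ee_rot: [[0.0, 0.963, -0.27], [0.0, -0.27, -0.963], [-1.0, 0.0, -0.0]]
ft_force: [1.0, 0.7, -0.2]
opening: 0.0498
[0.57648975 0.2899495  0.05120723] [[ 1.500e-03  9.630e-01 -2.695e-01]
 [ 4.000e-04 -2.695e-01 -9.630e-01]
 [-1.000e+00  1.300e-03 -8.000e-04]] [-0.20504322 -0.30860197  0.33046306]
```

View pics/w15.png

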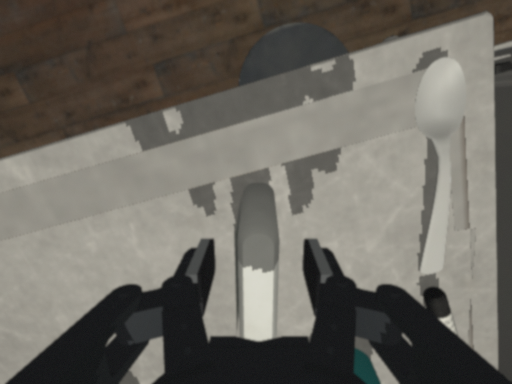

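Timer is centred between the fingers (col 258 against finger mid 259). Closing.

```bash
python3 -m crank '[[35,0,0,0,0,0,0],[24,0,0,0,0,0,0],[15,0,0,0,0,0,0],[15,0,0,0,0,0,0],[15,0,0,0,0,0,0],[15,0,0,0,0,0,0],[15,0,0,0,0,0,0],[15,0,0,0,0,0,0],[15,0,0,0,0,0,0],[15,0,0,0,0,0,0]]';python3 -m crank '[[15,-5,0,0,0,0,0],[15,-15,0,0,0,0,0],[15,-20,0,0,0,0,0],[15,-25,0,0,0,0,0],[15,-25,0,0,0,0,0],[15,-25,0,0,0,0,0],[15,-25,0,0,0,0,0],[15,-10,0,0,0,0,0],[15,0,0,0,0,0,0],[15,0,0,0,0,0,0]]'
python3 - <<'E'
from h import *
d=ssnap("wrist","w16"); s=env.get_state();print(s["ee_pos"],s["ee_rot"].round(4),s["ft_force"])
E
```

```text
time_s: 25.47
ee_pos: [0.5767, 0.29, 0.0513]
ee_rot: [[0.002, 0.963, -0.27], [0.001, -0.27, -0.963], [-1.0, 0.002, -0.001]]
ft_force: [1.2, -0.2, 6.0]
opening: 0.0191
time_s: 26.3
ee_pos: [0.5757, 0.2896, 0.1996]
ee_rot: [[-0.0, 0.963, -0.27], [-0.0, -0.27, -0.963], [-1.0, -0.0, 0.0]]
ft_force: [-0.6, -0.4, -0.6]
opening: 0.0189
[0.57505052 0.28937336 0.19849076] [[-0.0023  0.963  -0.2696]
 [-0.001  -0.2696 -0.963 ]
 [-1.     -0.002   0.0016]] [-0.03881249  0.76189988 -0.73516217]
```

View pics/w16.png

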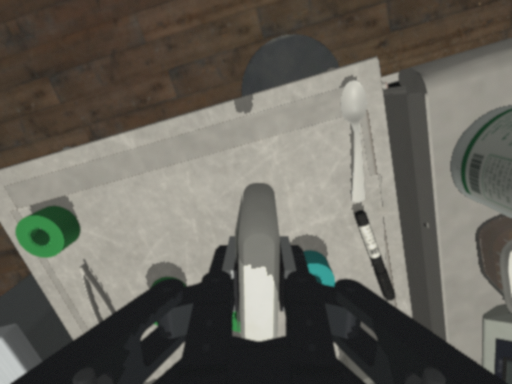

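```bash
python3 -m crank '[[15,0,5,18,0,0,0],[15,0,10,36,0,0,0],[15,0,10,36,0,0,0],[15,0,10,36,0,0,0],[15,0,10,36,0,0,0],[15,0,10,36,0,0,0],[15,0,10,36,0,0,0],[15,0,10,36,0,0,0],[15,0,10,36,0,0,0],[15,0,10,35,0,0,0]]'; python3 -m crank '[[15,0,7,24,0,0,0],[15,0,4,12,0,0,0],[15,10,0,0,0,0,0],[15,10,0,0,0,0,0],[15,10,0,0,0,0,0],[15,0,0,0,0,0,0],[15,0,0,0,0,0,0],[15,0,0,0,0,0,0],[15,0,0,0,0,0,0],[15,0,0,0,0,0,0]]'
python3 - <<'E'
from h import *
d=ssnap("wrist","w17"); s=env.get_state();print(s["ee_pos"],s["ee_rot"].round(4),s["ft_force"])
E
```

```text
time_s: 27.18
ee_pos: [0.5735, -0.0659, 0.1977]
ee_rot: [[-0.004, 0.963, -0.27], [0.001, -0.27, -0.963], [-1.0, -0.004, 0.0]]
ft_force: [0.6, 0.1, -0.2]
opening: 0.0192
time_s: 28.02
ee_pos: [0.5767, -0.1016, 0.1709]
ee_rot: [[0.001, 0.963, -0.269], [-0.0, -0.269, -0.963], [-1.0, 0.001, 0.0]]
ft_force: [0.7, -0.5, -0.6]
opening: 0.0195
[ 0.57670892 -0.10172886  0.17090362] [[ 1.200e-03  9.631e-01 -2.691e-01]
 [-4.000e-04 -2.691e-01 -9.631e-01]
 [-1.000e+00  1.300e-03  1.000e-04]] [ 0.13851882 -0.06751746 -0.63670751]
```

View pics/w17.png

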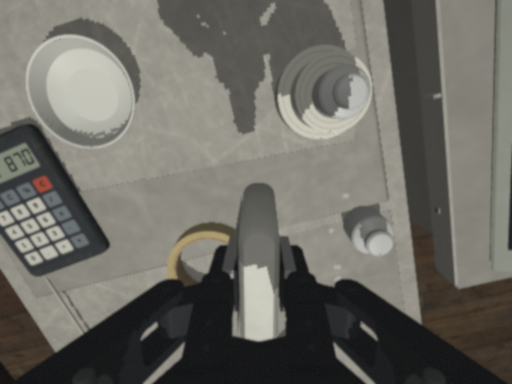

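```bash
python3 -m crank '[[15,20,-1,0,0,0,0],[15,20,0,0,0,0,0],[15,20,0,0,0,0,0],[15,20,0,0,0,0,0],[15,15,0,0,0,0,0],[15,10,0,0,0,0,0],[15,8,0,0,0,0,0],[15,4,0,0,0,0,0],[15,0,0,0,0,0,0],[15,0,0,0,0,0,0]]';python3 -m crank '[[15,1,0,0,0,0,0],[15,0.5,0,0,0,0,0],[15,0,0,0,0,0,0],[15,0,0,0,0,0,0],[15,0,0,0,0,0,0],[15,0,0,0,0,0,0],[15,0,0,0,0,0,0],[15,0,0,0,0,0,0],[15,0,0,0,0,0,0],[15,0,0,0,0,0,0]]'
```

```text
time_s: 28.9
ee_pos: [0.5758, -0.1018, 0.0539]
ee_rot: [[0.001, 0.963, -0.27], [-0.0, -0.27, -0.963], [-1.0, 0.001, 0.0]]
ft_force: [-0.3, -0.3, -0.0]
opening: 0.0192
time_s: 29.73
ee_pos: [0.5753, -0.1017, 0.0517]
ee_rot: [[-0.0, 0.963, -0.27], [-0.0, -0.27, -0.963], [-1.0, -0.0, 0.0]]
ft_force: [0.3, 0.2, 0.1]
opening: 0.0192
```

```bash
python3 -m crank '[[15,0.5,0,0,0,0,0],[15,0,0,0,0,0,0],[20,0,0,0,0,0,0],[25,0,0,0,0,0,0],[30,0,0,0,0,0,0],[38,0,0,0,0,0,0],[38,0,0,0,0,0,0],[38,0,0,0,0,0,0],[38,-10,0,0,0,0,0],[38,-20,0,0,0,0,0]]';python3 -m crank '[[38,-25,0,0,0,0,0],[38,-25,0,0,0,0,0],[38,-25,0,0,0,0,0],[38,-25,0,0,0,0,0],[38,-10,0,0,0,0,0],[38,0,0,0,0,0,0],[38,0,0,0,0,0,0],[38,0,0,0,0,0,0],[38,0,0,0,0,0,0],[38,0,0,0,0,0,0]]'
python3 - <<'E'
from h import *
d=ssnap("wrist","w18"); s=env.get_state();print(s["ee_pos"],s["ee_rot"].round(4)); print(proj(d,(.5754,-.1019,.066)))
E
```

```text
time_s: 30.57
ee_pos: [0.5731, -0.101, 0.0796]
ee_rot: [[-0.005, 0.963, -0.27], [0.001, -0.27, -0.963], [-1.0, -0.005, -0.0]]
ft_force: [-0.1, 0.3, 0.0]
opening: 0.038
time_s: 31.4
ee_pos: [0.5742, -0.1014, 0.1895]
ee_rot: [[-0.003, 0.963, -0.27], [0.001, -0.27, -0.963], [-1.0, -0.003, 0.0]]
ft_force: [0.7, -0.1, -0.1]
opening: 0.038
[ 0.57440695 -0.1014438   0.18975886] [[-2.700e-03  9.630e-01 -2.696e-01]
 [ 7.000e-04 -2.696e-01 -9.630e-01]
 [-1.000e+00 -2.700e-03  1.000e-04]]
(np.float64(260.43966793204976), np.float64(196.50916007226837))
```

View pics/w18.png

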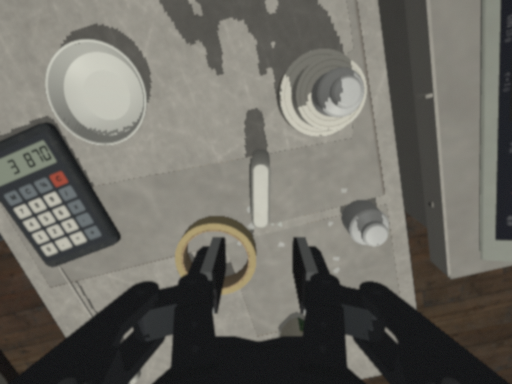

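```bash
python3 -m crank '[[75,0,0,0,-0.09,0,0],[75,0,0,0,-0.09,0,0],[75,0,0,0,-0.092,0,0],[75,0,-1,31,0,0,0],[75,0,-1,31,0,0,0],[75,0,-1,31,0,0,0],[75,0,-1,31,0,0,0],[75,0,-1,31,0,0,0],[75,0,-1,31,0,0,0],[75,0,-1,31,0,0,0]]';python3 -m crank '[[75,0,0,0,0,0,0],[75,0,0,0,0,0,0],[75,0,0,0,0,0,0],[75,0,0,0,0,0,0],[75,0,0,0,0,0,0],[75,0,0,0,0,0,0],[75,0,0,0,0,0,0],[75,0,0,0,0,0,0],[75,0,0,0,0,0,0],[75,0,0,0,0,0,0]]'
python3 - <<'E'
from h import *
d=ssnap("wrist","w19"); s=env.get_state();print(s["ee_pos"],s["ee_rot"].round(4)); print(proj(d,(.5668,-.3183,.097))); crop(d,"w19c",180,120,340,260,4)
E
```

```text
time_s: 32.28
ee_pos: [0.5675, -0.32, 0.1905]
ee_rot: [[-0.001, 1.0, -0.001], [0.001, -0.001, -1.0], [-1.0, -0.001, -0.001]]
ft_force: [0.6, 0.2, 0.1]
opening: 0.075
time_s: 33.12
ee_pos: [0.5681, -0.3185, 0.1914]
ee_rot: [[0.0, 1.0, -0.001], [-0.0, -0.001, -1.0], [-1.0, 0.0, 0.0]]
ft_force: [0.4, 0.7, 0.3]
opening: 0.0752
[ 0.56810995 -0.31858327  0.19135409] [[ 1.e-04  1.e+00 -8.e-04]
 [-2.e-04 -8.e-04 -1.e+00]
 [-1.e+00  1.e-04  2.e-04]]
(np.float64(256.93848584276594), np.float64(207.3101015422975))
```

View pics/w19c.png

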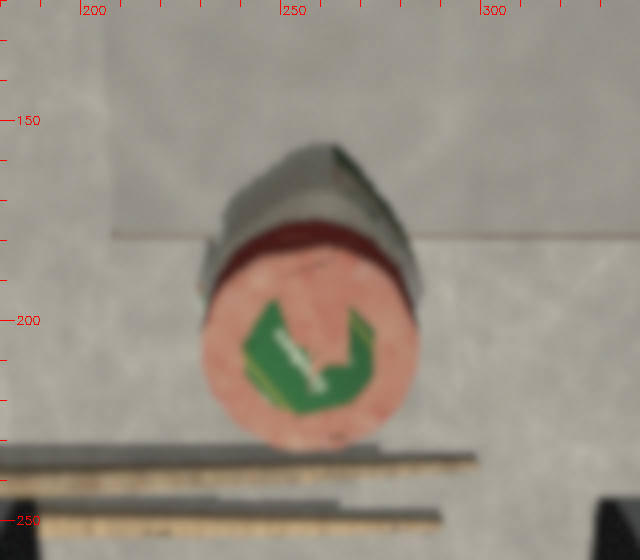

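```bash
python3 - <<'E'
from h import *
print(atz(load("w19"),257.5,206.7,.097),tri(ray(load("w19"),257.5,206.7),ray(load("w4"),391.5,188)))
E
python3 -m crank '[[75,20,-0.5,-1,0,0,0],[75,20,0,0,0,0,0],[75,20,0,0,0,0,0],[75,20,0,0,0,0,0],[75,18,0,0,0,0,0],[75,15,0,0,0,0,0],[75,10,0,0,0,0,0],[75,8,0,0,0,0,0],[75,0,0,0,0,0,0],[75,0,0,0,0,0,0]]'
python3 - <<'E'
from h import *
d=ssnap("wrist","w20"); s=env.get_state();print(s["ee_pos"],s["ft_force"])
E
```

```text
[ 0.56725878 -0.31776936  0.097     ] (array([ 0.56728056, -0.31841279,  0.09587148]), [np.float64(0.00021011703430050784), np.float64(0.00021011703430045444)])
time_s: 34.0
ee_pos: [0.5676, -0.3177, 0.0604]
ee_rot: [[-0.0, 1.0, -0.001], [-0.0, -0.001, -1.0], [-1.0, -0.0, 0.0]]
ft_force: [0.1, -0.3, 0.7]
opening: 0.075
[ 0.56803265 -0.31805469  0.06109077] [ 0.96738064 -0.16247848 -0.27354572]
```

View pics/w20.png

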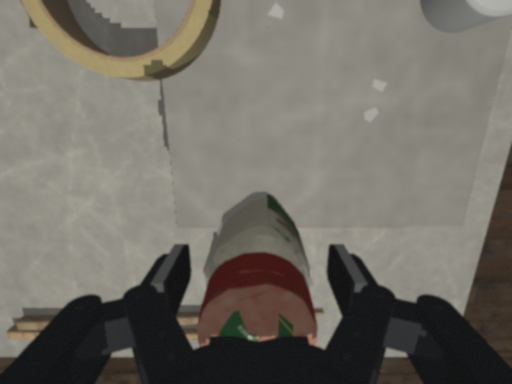

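Jar lies centred between the fingers (cap centre col ~258). Closing and lifting.

```bash
python3 -m crank '[[60,0,0,0,0,0,0],[50,0,0,0,0,0,0],[41,0,0,0,0,0,0],[41,0,0,0,0,0,0],[41,0,0,0,0,0,0],[41,0,0,0,0,0,0],[41,0,0,0,0,0,0],[41,0,0,0,0,0,0],[41,0,0,0,0,0,0],[41,0,0,0,0,0,0]]';python3 -m crank '[[41,-5,0,0,0,0,0],[41,-15,0,0,0,0,0],[41,-25,0,0,0,0,0],[41,-25,0,0,0,0,0],[41,-25,0,0,0,0,0],[41,-25,0,0,0,0,0],[41,-25,0,0,0,0,0],[41,-10,0,0,0,0,0],[41,0,0,0,0,0,0],[41,0,0,0,0,0,0]]'
python3 - <<'E'
from h import *
d=ssnap("wrist","w21"); s=env.get_state();print(s["ee_pos"],s["ft_force"])
E
```

```text
time_s: 34.88
ee_pos: [0.5685, -0.3184, 0.062]
ee_rot: [[0.002, 1.0, -0.001], [-0.002, -0.001, -1.0], [-1.0, 0.002, 0.002]]
ft_force: [-1.1, 0.1, 5.2]
opening: 0.0514
time_s: 35.72
ee_pos: [0.5676, -0.3177, 0.2149]
ee_rot: [[0.0, 1.0, -0.001], [-0.0, -0.001, -1.0], [-1.0, 0.0, 0.0]]
ft_force: [0.4, -0.8, -1.3]
opening: 0.0516
[ 0.56701341 -0.31727267  0.21362718] [-0.27571979 -0.30789125 -1.28233642]
```

View pics/w21.png

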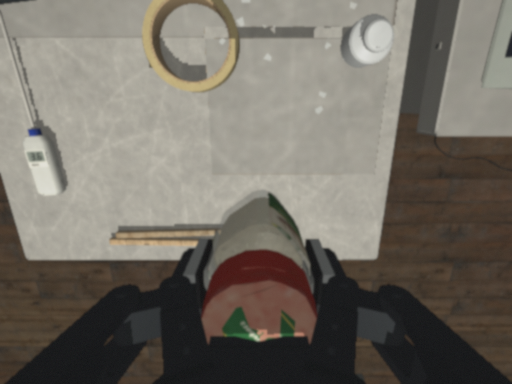

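```bash
python3 -m crank '[[41,0,-2,-16,0,0,0],[41,0,-2,-35,0,0,0],[41,0,-2,-35,0,0,0],[41,0,-2,-35,0,0,0],[41,0,-2,-35,0,0,0],[41,0,-2,-35,0,0,0],[41,0,-2,-35,0,0,0],[41,0,-2,-35,0,0,0],[41,0,-1,-30,0,0,0],[41,0,-1,-16,0,0,0]]';python3 -m crank '[[41,0,0,-8,0,0,0],[41,0,0,0,0,0,0],[41,0,0,0,0,0,0],[41,0,0,0,0,0,0],[41,0,0,0,0,0,0],[41,0,0,0,0,0,0],[41,0,0,0,0,0,0],[41,0,0,0,0,0,0],[41,0,0,0,0,0,0],[41,0,0,0,0,0,0]]'
python3 - <<'E'
from h import *
d=ssnap("wrist","w22"); s=env.get_state();print(s["ee_pos"],s["ee_rot"].round(4),s["ft_force"])
E
```

```text
time_s: 36.6
ee_pos: [0.5477, -0.0071, 0.2128]
ee_rot: [[-0.005, 1.0, 0.002], [0.002, 0.002, -1.0], [-1.0, -0.005, -0.002]]
ft_force: [1.0, 0.1, -1.1]
opening: 0.0516
time_s: 37.43
ee_pos: [0.5499, -0.0028, 0.2153]
ee_rot: [[0.0, 1.0, -0.001], [-0.0, -0.001, -1.0], [-1.0, 0.0, 0.0]]
ft_force: [0.3, 0.1, -0.3]
opening: 0.0516
[ 0.5499138  -0.00276189  0.2153148 ] [[ 2.0e-04  1.0e+00 -1.2e-03]
 [-2.0e-04 -1.2e-03 -1.0e+00]
 [-1.0e+00  2.0e-04  2.0e-04]] [ 0.07343195  0.37236691 -0.76323247]
```

View pics/w22.png

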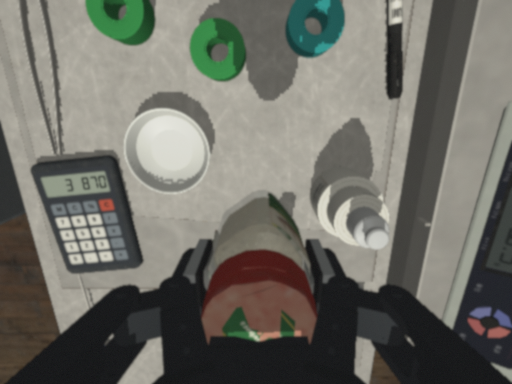

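```bash
python3 -m crank '[[41,20,0,-1.5,0,0,0],[41,25,0,0,0,0,0],[41,25,0,0,0,0,0],[41,25,0,0,0,0,0],[41,20,0,0,0,0,0],[41,15,0,0,0,0,0],[41,10,0,0,0,0,0],[41,7,0,0,0,0,0],[41,3,0,0,0,0,0],[41,0,0,0,0,0,0]]';python3 -m crank '[[41,0,0,0,0,0,0],[41,0,0,0,0,0,0],[41,0,0,0,0,0,0],[41,0,0,0,0,0,0],[41,0,0,0,0,0,0],[41,0,0,0,0,0,0],[41,0,0,0,0,0,0],[41,0,0,0,0,0,0],[41,0,0,0,0,0,0],[41,0,0,0,0,0,0]]'
```

```text
time_s: 38.32
ee_pos: [0.5499, -0.0012, 0.0651]
ee_rot: [[-0.0, 1.0, -0.001], [-0.0, -0.001, -1.0], [-1.0, -0.0, 0.0]]
ft_force: [-1.0, -0.5, -1.6]
opening: 0.0516
time_s: 39.15
ee_pos: [0.5498, -0.0012, 0.0652]
ee_rot: [[-0.0, 1.0, -0.001], [-0.0, -0.001, -1.0], [-1.0, -0.0, 0.0]]
ft_force: [0.7, 0.2, -1.0]
opening: 0.0517
```

```bash
python3 -m crank '[[41,2,0,0,0,0,0],[41,1,0,0,0,0,0],[41,0,0,0,0,0,0],[41,0,0,0,0,0,0],[41,0,0,0,0,0,0],[41,0,0,0,0,0,0],[41,0,0,0,0,0,0],[41,0,0,0,0,0,0],[41,0,0,0,0,0,0],[41,0,0,0,0,0,0]]'
```

```text
time_s: 39.98
ee_pos: [0.5499, -0.0012, 0.0623]
ee_rot: [[0.0, 1.0, -0.001], [-0.0, -0.001, -1.0], [-1.0, 0.0, 0.0]]
ft_force: [-0.9, 0.4, -1.4]
opening: 0.0519
```

```bash
python3 -m crank '[[41,1,0,0,0,0,0],[41,0.7,0,0,0,0,0],[41,0,0,0,0,0,0],[41,0,0,0,0,0,0],[41,0,0,0,0,0,0],[41,0,0,0,0,0,0],[41,0,0,0,0,0,0],[41,0,0,0,0,0,0],[41,0,0,0,0,0,0],[41,0,0,0,0,0,0]]'
```

```text
time_s: 40.82
ee_pos: [0.5499, -0.0011, 0.062]
ee_rot: [[0.001, 1.0, -0.001], [-0.0, -0.001, -1.0], [-1.0, 0.001, 0.0]]
ft_force: [-5.1, 0.7, 10.3]
opening: 0.0518
```

```bash
python3 -m crank '[[41,-1,0,0,0,0,0],[54,0,0,0,0,0,0],[58,0,0,0,0,0,0],[62,0,0,0,0,0,0],[68,0,0,0,0,0,0],[68,0,0,0,0,0,0],[68,0,0,0,0,0,0],[68,-5,0,0,0,0,0],[68,-15,0,0,0,0,0],[68,-20,0,0,0,0,0]]';python3 -m crank '[[68,-25,0,0,0,0,0],[68,-25,0,0,0,0,0],[68,-25,0,0,0,0,0],[68,-25,0,0,0,0,0],[68,-25,0,0,0,0,0],[68,-25,0,0,0,0,0],[68,-20,0,0,0,0,0],[68,-20,0,0,0,0,0],[68,0,0,0,0,0,0],[68,0,0,0,0,0,0]]'; python3 -m crank '[[68,0,0,0,0,0,0],[68,0,0,0,0,0,0],[68,0,0,0,0,0,0],[68,0,0,0,0,0,0],[68,0,0,0,0,0,0],[68,0,0,0,0,0,0],[68,0,0,0,0,0,0],[68,0,0,0,0,0,0],[68,0,0,0,0,0,0],[68,0,0,0,0,0,0]]'
python3 - <<'E'
from h import *
d=ssnap("wrist","w23"); s=env.get_state();print(s["ee_pos"],s["ft_force"])
for p in [(.549,-.0013,.097),(.5754,-.1019,.066),(.651,-.031,.122),(.448,.0272,.026),(.5008,-.1741,.025)]: print(proj(d,p))
d=ssnap("scene","s23"); crop(d,"s23c",180,120,400,270,3)
E
```

```text
time_s: 41.65
ee_pos: [0.5483, -0.001, 0.1007]
ee_rot: [[-0.004, 1.0, -0.001], [0.0, -0.001, -1.0], [-1.0, -0.004, -0.0]]
ft_force: [-0.2, 0.7, -0.2]
opening: 0.0679
time_s: 42.48
ee_pos: [0.5507, -0.0012, 0.2929]
ee_rot: [[0.003, 1.0, -0.001], [-0.0, -0.001, -1.0], [-1.0, 0.003, 0.0]]
ft_force: [0.3, 0.8, 0.6]
opening: 0.0677
time_s: 43.32
ee_pos: [0.5499, -0.0012, 0.2916]
ee_rot: [[0.0, 1.0, -0.001], [-0.0, -0.001, -1.0], [-1.0, 0.0, 0.0]]
ft_force: [0.6, -0.7, -0.1]
opening: 0.0683
[ 0.54986525 -0.00112289  0.29159205] [ 0.60178967 -0.24960662  0.07833554]
(np.float64(257.8539241292263), np.float64(177.19161425996535))
(np.float64(277.17651013650186), np.float64(242.41899090329053))
(np.float64(349.95640934031985), np.float64(208.81855813850234))
(np.float64(184.37437509779863), np.float64(144.18187140724896))
(np.float64(228.04600257565517), np.float64(270.8100160251412))
```

View pics/w23.png

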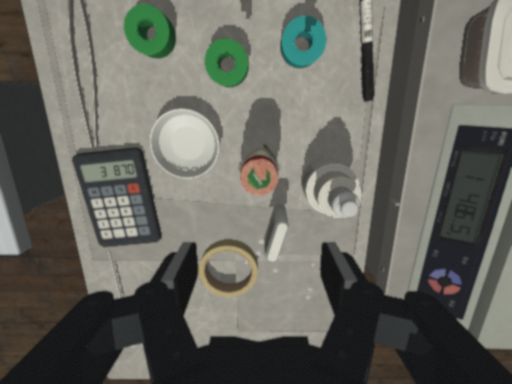

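View pics/s23c.png

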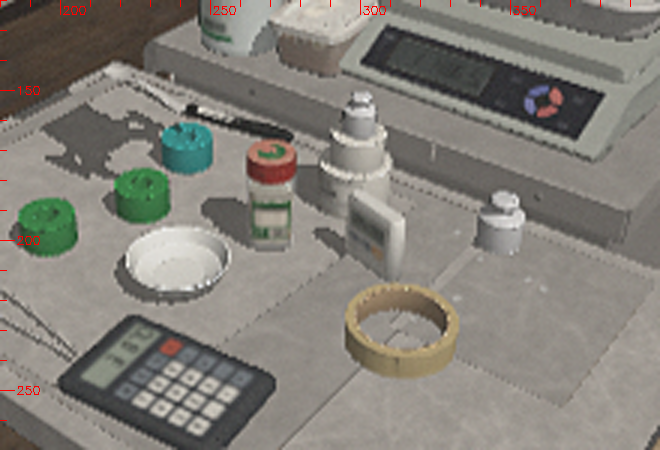

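Run:
```python
from h import *
crop(load("w23"),"w23c",140,100,380,300,3)
```

```text
(no output)
```

View pics/w23c.png

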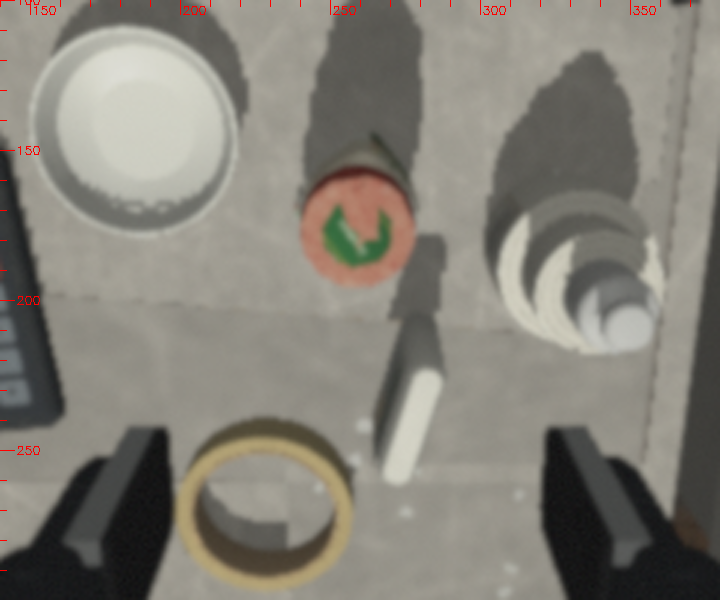

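Run:
```python
from rig import env
print(env.get_state()["joint_vel"]); print(env.sign_off())
```

```text
[ 0.03432706 -0.01004829 -0.03463226  0.09584001 -0.01177463 -0.04574671]
the job is handed in; nothing more can be done
None
```

The packing station is set out and the job is handed in, at about 43 s on the robot's clock. I got no verdict back.

- **Placing:** The small label roll is on the large roll with the small check weight on top. The timer stands midway between the tape roll and the large roll, and the jar midway between the dish and the large roll.
- **Last checks:** In the final wrist-camera picture the weight, timer, dish and tape roll lie within about 1 px (1–1.5 mm) of where they should be. The jar is about 1.5 px (1–2 mm) off its mark. The small roll was about 1.5 mm off the large roll's centre when I checked it after stacking. The scene picture shows all four placed things upright and released. The gripper is clear, about 0.29 m up. I did not re-measure the large roll or the large check weight at the end; neither looked moved.
- **Disagreements:**
  - The top camera put most things about 6 mm short in x compared with the wrist camera (the timer about 10 mm off). I used the wrist camera, because its view of the fingers matched the reported tool pose.
  - An early two-view height for the small weight came out at 30 mm instead of 40 mm. One of those pictures was taken while the arm was still settling, so I used the low view, which fitted the given size.
  - The jaws read 51.5 mm on the jar, which is listed as 47 mm across. It was held and set down upright all the same.

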